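# Index the beam stop to the blue laser head

### The job

Block the blue laser head with the red beam stop: lift the red stop out of its notch in the rail, shift it one notch along to the notch straight in front of the blue head, and seat it fully there, upright and in line with the rail, then let go. Leave the black stop where it is parked.

Things in the scene. Friction and masses are not known exactly. Their poses are not given: they have to be found in the camera images.
- red_stop: Crimson beam stop, 160 g saddle, loose, in the rail's middle notch. Origin: centre of the underside of its tongue (16 x 18 mm), on the notch floor; z up, y along the rail. Grip fin on top: 14 mm thick in x, 30 mm long in y, 33 to 85 mm above the origin; pinch across x from above. Bridge under it 38 x 36 mm. Cheeks 28 mm apart hang beside the rail to 25 mm below the origin.
- rail: Notched aluminium rail on a slate-grey foot, fixed. Origin: centre of its underside, on the bench; y along the rail, x across, away from the laser heads, z up. Bar 16 mm thick, 324 mm long. Five notches at y = -120, -60, 0, 60, 120 mm, each 36 mm wide, floor 45 mm above the bench (a seated stop's origin height); teeth between rise to 65 mm, so a stop must lift over 20 mm to pass.
- blue_head: Blue laser head, fixed: block 66 x 40 mm on an 80 x 50 mm foot, 70 mm high, brass aperture toward the rail. Origin: centre of its underside, on the bench; z up, x points square at the rail, whose centre line is 85 mm away. It faces the notch to use, at y = +60 or -60 mm of the rail; a like head in silver grey faces the other one.
- black_stop: Black beam stop, same shape and axes as the red one, loose, parked in the end notch at y = +120 mm of the rail. To be left there.
There are look-alikes about, which are no part of the job. Of the things like the red_stop, leave any that is green or yellow; of the rest the smaller one is meant.

How it is judged (in metres and radians):
On the way:
1. the red stop is lifted clear of its notch (z of red_stop in the frame of rail above 0.063 m), for 0.1 s.
At the end, for the whole second after the job is handed in: The red stop rests, released and still, in the notch in front of the blue head: within 15 mm of that head's axis along the rail and 12 mm of the rail's centre line across it, its tongue on the notch floor within 5 mm, upright within 10 degrees and in line with the rail within 23 degrees (y of red_stop in the frame of blue_head between -0.015 and 0.015 m and x of red_stop in the frame of blue_head between 0.073 and 0.097 m and z of red_stop in the frame of rail between 0.04 and 0.05 m and angle between red_stop's own z axis and vertical below 0.18 rad and angle between the y axis of red_stop and the y axis of rail, either way round below 0.4 rad and linear speed of red_stop below 0.02 m/s); the robot touches nothing.
It fails at once if the black stop is moved more than 20 mm (distance of black_stop from where it was at the start of the episode above 0.02 m).
It also fails if it takes over 32 s, if anything falls off the work surface, if the arm or the gripper's body presses on something with over 40 N, if the wrist force passes 120 N, or if a joint passes its speed limit or range.

### The arm

A 6-joint arm with a two-finger parallel gripper is mounted at the origin on the work surface. World frame = base frame: x ahead of the robot, y to its left, z up, the work surface at z = 0. Lengths are in mm, angles in rad, forces in N, time in s.
With the tool pointing down it reaches from about 300 to 850 mm from the base axis. Payload 4.2 kg.
Tool frame: the origin (TCP) lies between the finger pads; the fingertips stand robot.tip_reach ahead of it and the grasp point (between the pads) is the TCP (robot.tip_reach is the distance from the TCP to the fingertips, in mm); y points along the fingers, x is the direction in which the jaws open and shut, and the axes are right-handed (so a half turn about y gives the same grasp; the last joint's range is limited). The gripper opens to 91 mm and grips with 3 to 60 N. Pads are 32 mm wide; open, the fingers measure 118 mm over their backs; the gripper's body (76 mm by 178 mm) begins 60 mm behind the grasp point.
Start: joints at [-1.315, 0.32, 1.565, -0, 1.257, -0.02], TCP at [156.584, -553.283, 232.976] pointing down, gripper open.
Joint ranges: [-3.11, 3.11], [-0.84, 2.01], [0.21, 2.61], [-1.34, 4.49], [0.05, 2.63], [-2.56, 2.56]. Speed limits (rad/s): [2.57, 2.57, 3.14, 3.14, 3.14, 3.14].

### API

Orientations are given as a 3x3 rotation matrix whose columns are the frame's x, y, z axes.
In Python, from cell import robot gives the robot as it stands. The module is installed in compiled form; this text tells all that it offers.
- The arm moves only by the tool carry_out, never from a script. Its argument "motion" is a list of rows, each a list of 3 entries, a list of its own where there are three numbers: the opening, from 0 (shut) to 1 (fully open), then the shift along the tool's x, y, z normalised to -1 to 1, where 1 is 0.1 m, then the turn about the tool's y normalised to -1 to 1, where 1 is 180 degrees. A call has 1 to 8 rows; each row shifts and turns the commanded pose from where the row before left it, along the tool's axes as they then stand; what a row does not reach is not made up. A row lasts 1/10 s, in which the tool goes at most 50 mm and 8.59 degrees, less where a joint would pass 70% of its speed; a pose out of reach is approached as far as the arm can. A call with a number of a shift or a turn outside -1 to 1 is refused whole. A call with a gripper value outside its range is refused whole. The fingers move at their own pace and stop on an object; "grip_force" is the grip in N (left out, the last holds). Time passes only in rows, so rows that do not move let the fingers close. It gives the time, the measured TCP pose, the force and the opening at its end, in the units of the state.
- robot.get_obs(): the state, without advancing time (a new reading comes with each control period).
- robot.snapshot(name): name is "scene" or "side" or "wrist"; returns a dict with "pixels" (420x560x3 uint8, red, green, blue), "K" (3x3 intrinsics, pixels), "distortion" ([k1, k2, p1, p2, k3] as OpenCV has them; the pictures are not rectified), "T" (4x4, takes a point from camera to world coordinates). Camera axes: x right, y down, z forward; pixel columns grow to the right and rows downward; lengths in mm; the calibration is good to about 2 mm. A picture is of the moment at which its call begins. There is no depth.
- robot.hand_in(): hands the job in, once; it reports no verdict.
Trained networks look in a picture, given as the dict that the camera call returned (one of the last four; its "shot" number tells which), for a name from the list of things; names that differ only in an ending like _2 or _b are one class to them, and where a whole thing is asked for, a point or a joint stands for the part that bears it (a point fixed in the world has none). Each returns a list of dicts, best first, with "confidence" (0 to 1); they miss things now and then, are a little off and sometimes report something else, mostly with a low value. They report only what shows in the picture. A call takes as long as a camera call. They do not tell look-alikes from the thing itself.
- robot.find_in(target, picture): "centre" ([x, y, z] in mm, in world coordinates, good to about 4 mm: the middle of the surface that is visible of it).
The state is a dict: "t": time; "joints": joint angles; "qd": joint speeds; "tau": joint torques, N m; "position": TCP position; "eef_rot": TCP orientation; "wrist_force": force on the tool from outside, world axes, zero at the start; "ft_torque": the same for the moment, N m; "grip_width": opening from 0.0 (shut) to 1.0 (fully open).
Only numpy, scipy, OpenCV 4.12 (cv2) and the standard library are available. Lean on these libraries where they do the work, as an engineer would, in place of code of your own. Each camera call takes 0.05 s, during which the arm holds its last target.

## Working session

There is one attempt and no reset: what is moved stays moved. The work goes in short steps, Python scripts to look and compute and a tool call to move; the robot and the scene stay as the last step left them, time stands still between calls to the robot, and variables do not carry over. Pictures are saved under pics/ and viewed, and the job is handed in when it is done.

Besides the shell and the picture viewer there is one more tool, called after ">>>" as name(argument=value, ...), one argument or row to a line, values as JSON. carry_out: Moves the arm, as the interface text tells. Its arguments: {"type":"object","properties":{"motion":{"type":"array"},"grip_force":{"type":"number"}},"required":["motion"]}

```bash
mkdir -p pics
cat > h.py <<'E'
import numpy as np, cv2, pickle
from cell import robot
def shot(n,f):
    p=robot.snapshot(n); cv2.imwrite('pics/'+f,cv2.cvtColor(np.asarray(p['pixels']),cv2.COLOR_RGB2BGR)); pickle.dump(p,open(f'pics/{f}.pkl','wb')); return p
def proj(p,X):
    T=np.linalg.inv(np.array(p['T'])); r=cv2.Rodrigues(T[:3,:3])[0]
    return cv2.projectPoints(np.array(X,float).reshape(-1,3),r,T[:3,3],np.array(p['K']),np.array(p['distortion'],float))[0].reshape(-1,2)
def ray(p,uv,z):
    q=cv2.undistortPoints(np.array(uv,float).reshape(-1,1,2),np.array(p['K']),np.array(p['distortion'],float)).reshape(-1,2)
    T=np.array(p['T']); d=np.c_[q,np.ones(len(q))]@T[:3,:3].T; o=T[:3,3]
    return o+d*((z-o[2])/d[:,2])[:,None]
E
python3 - <<'E'
from h import *
for n in ['scene','side','wrist']:
    p=shot(n,f'{n}0.png')
    for t in ['red_stop','rail','blue_head','black_stop']:
        print(n,t,[(np.round(d['centre']).tolist(),round(d['confidence'],2),proj(p,d['centre']).round().tolist()) for d in robot.find_in(t,p)])
o=robot.get_obs();print(o, robot.tip_reach)
E
```

```text
scene red_stop [([715.0, -31.0, 79.0], 0.91, [[272.0, 306.0]]), ([689.0, 58.0, 59.0], 0.82, [[311.0, 270.0]]), ([549.0, 90.0, 78.0], 0.66, [[277.0, 198.0]]), ([690.0, 152.0, 78.0], 0.61, [[360.0, 235.0]])]
scene rail [([548.0, 51.0, 12.0], 0.77, [[258.0, 232.0]])]
scene blue_head [([465.0, 50.0, 58.0], 0.66, [[233.0, 187.0]])]
scene black_stop [([575.0, 209.0, 75.0], 0.75, [[340.0, 181.0]])]
side red_stop [([527.0, 110.0, 76.0], 0.67, [[308.0, 218.0]]), ([673.0, 74.0, 53.0], 0.67, [[227.0, 203.0]]), ([673.0, 177.0, 79.0], 0.6, [[195.0, 227.0]]), ([692.0, -17.0, 79.0], 0.56, [[236.0, 162.0]])]
side rail [([540.0, 163.0, 10.0], 0.8, [[289.0, 274.0]])]
side blue_head [([438.0, 76.0, 43.0], 0.56, [[370.0, 233.0]])]
side black_stop [([553.0, 224.0, 72.0], 0.7, [[265.0, 268.0]])]
wrist red_stop []
wrist rail []
wrist blue_head []
wrist black_stop []
{'t': 0.75, 'joints': array([-1.31500011e+00,  3.19579685e-01,  1.56454283e+00,  1.91317952e-05,
        1.25739437e+00, -1.99853308e-02]), 'qd': array([ 0.00115019, -0.00130044,  0.00124225, -0.00033233,  0.00135404,
        0.00107309]), 'tau': array([-9.66551524e-04, -4.12266219e+01, -2.32208526e+01,  7.28510669e-02,
        3.76276905e-02, -1.27602061e-05]), 'position': array([ 156.58482696, -553.2624063 ,  232.9709618 ]), 'eef_rot': array([[ 2.72293359e-01,  3.67768935e-05,  9.62214282e-01],
       [-9.62214280e-01, -6.86927926e-05,  2.72293361e-01],
       [ 7.61112900e-05, -9.99999997e-01,  1.66826608e-05]]), 'wrist_force': array([0.50537298, 0.31549863, 1.06788441]), 'ft_torque': array([-0.00258123, -0.03247693,  0.03156474]), 'grip_width': 1.0022433669122321} 19.0
```

View pics/scene0.png

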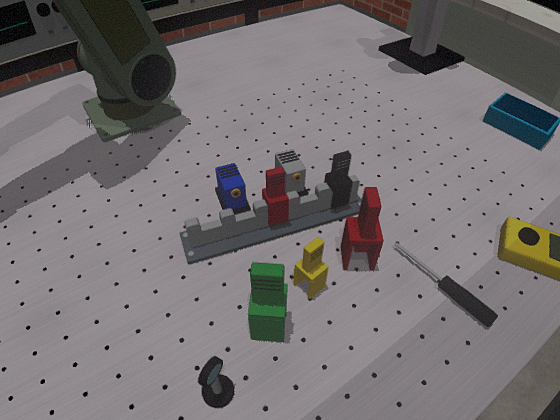

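View pics/side0.png

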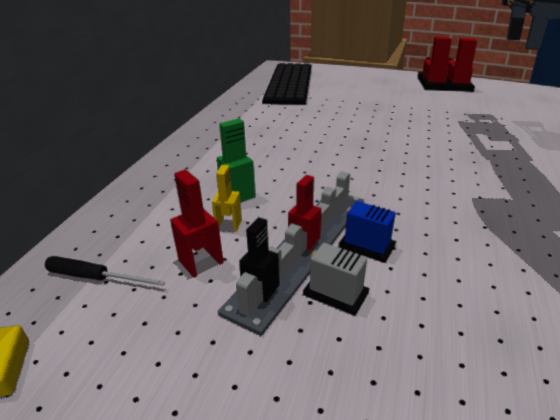

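The scene view shows the rail with red in the middle notch (275,197) and black at the far right notch (340,180). The blue head (232,187) faces the notch to the left of red, so the target is rail y = -60. The big red, green and yellow stops stand loose in front. The scene and side estimates disagree by about 25 mm, so I'll check the calibration with my own pixels.

Run:
```python
import cv2
a=cv2.imread('pics/scene0.png')[140:270,170:375]; cv2.imwrite('pics/sc_z.png',cv2.resize(a,None,fx=3.9,fy=3.9,interpolation=cv2.INTER_CUBIC))
a=cv2.imread('pics/side0.png')[165:330,210:410]; cv2.imwrite('pics/si_z.png',cv2.resize(a,None,fx=3.6,fy=3.6,interpolation=cv2.INTER_CUBIC))
import pickle
for n in('scene','side'):
    p=pickle.load(open(f'pics/{n}0.png.pkl','rb'));print(p['T'],p['K'],p['distortion'])
```

```text
[[ 5.68412549e-01  6.07670668e-01 -5.54656230e-01  9.27284414e+02]
 [ 8.22661375e-01 -4.10246229e-01  3.93606775e-01 -1.68552826e+02]
 [ 1.16376654e-02 -6.80025288e-01 -7.33096292e-01  5.40480079e+02]
 [ 0.00000000e+00  0.00000000e+00  0.00000000e+00  1.00000000e+00]] [[383.57855558   0.         281.32868316]
 [  0.         383.57855558 210.22779104]
 [  0.           0.           1.        ]] [-0.11085028  0.          0.          0.          0.        ]
[[-9.54291211e-01 -1.56758034e-01  2.54470438e-01  4.13489207e+02]
 [-2.98431249e-01  5.46320043e-01 -7.82606670e-01  5.82769022e+02]
 [-1.63424177e-02 -8.22776597e-01 -5.68129911e-01  4.24152201e+02]
 [ 0.00000000e+00  0.00000000e+00  0.00000000e+00  1.00000000e+00]] [[411.92589787   0.         281.28153311]
 [  0.         411.92589787 211.02179863]
 [  0.           0.           1.        ]] [-0.1117317  0.         0.         0.         0.       ]
```

View pics/sc_z.png

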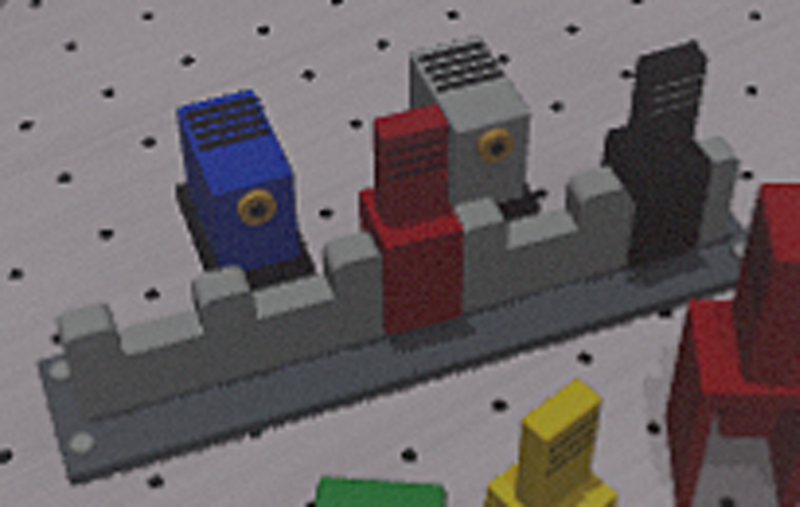

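View pics/si_z.png

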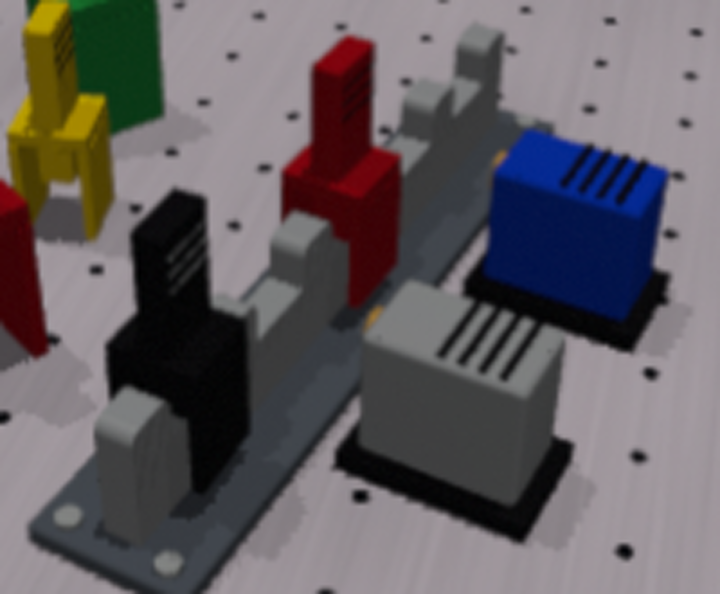

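View pics/wrist0.png

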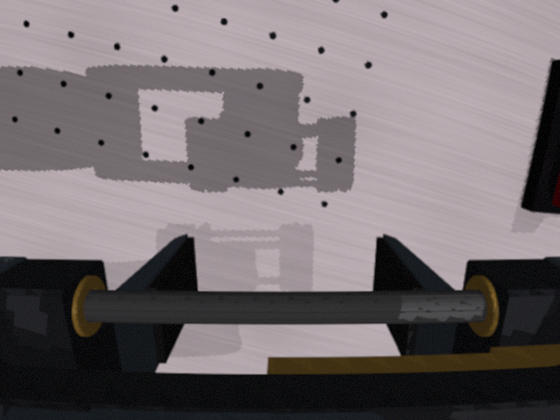

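```bash
cat > fit.py <<'E'
from h import *
from scipy.optimize import least_squares
def L(n): return pickle.load(open(f'pics/{n}0.png.pkl','rb'))
B=lambda x,y:(x-85,y-60,70); S=lambda x,y:(x-85,y+60,70)
sc=[((385,242),(19,-18,78)),((463,222),(19,18,78)),((385,333),(19,-18,20)),((463,315),(19,18,20)),((210,193),B(33,-20)),((293,175),B(33,20)),((527,117),S(33,20)),((178,106),B(-33,-20)),((252,90),B(-33,20)),((485,38),S(-33,20))]
si=[((283,172),(19,18,78)),((400,153),(-19,-18,78)),((250,320),(-19,102,78)),((107,345),(19,138,78)),((535,130),B(33,-20)),((497,187),B(33,20)),((665,172),B(-33,-20)),((410,285),S(33,-20)),((362,345),S(33,20)),((563,352),S(-33,-20)),((200,490),(-19,138,20))]
D={'scene':(sc,3.9,(170,140)),'side':(si,3.6,(210,165))}
def world(v,X):
    X=np.array(X,float);c,s=np.cos(v[2]),np.sin(v[2])
    return np.c_[v[0]+c*X[:,0]-s*X[:,1],v[1]+s*X[:,0]+c*X[:,1],X[:,2]+(v[3] if len(v)>3 else 0)]
if __name__=='__main__':
  for n,(d,f,o) in D.items():
    p=L(n);uv=np.array([a for a,_ in d])/f+np.array(o);X=[b for _,b in d]
    for v0 in ([545,100,0],[545,100,0,0]):
        r=least_squares(lambda v:(proj(p,world(v,X))-uv).ravel(),v0,x_scale=[10,10,.1,10][:len(v0)],loss='soft_l1')
        print(n,r.x.round(3),np.abs((proj(p,world(r.x,X))-uv)).max(1).round(1))
E
python3 fit.py
```

```text
scene [ 5.41628e+02  9.23760e+01 -2.52000e-01] [2.6 2.5 1.8 1.3 0.9 1.2 1.4 1.3 1.8 1.6]
scene [ 5.26520e+02  1.01732e+02 -2.45000e-01 -1.72220e+01] [2.1 2.1 0.7 1.  0.4 0.9 0.5 0.2 0.8 2.2]
side [ 5.34349e+02  9.79880e+01 -2.54000e-01] [1.2 2.  1.1 1.2 0.6 3.9 4.5 2.2 2.1 4.5 3. ]
side [ 5.36771e+02  8.65340e+01 -2.64000e-01 -9.72900e+00] [1.9 3.  0.8 0.8 0.8 2.8 2.7 1.9 2.4 4.4 1.2]
```

Run:
```python
from h import *
from fit import L
p=L('wrist');print(np.array(p['T']).round(3),p['K'])
R=np.array([[.272,0,.962],[-.962,0,.272],[0,-1,0]]);t=np.array([156.6,-553.3,233])
T=np.array(p['T']);print((R.T@T[:3,:3]).round(3),R.T@(T[:3,3]-t))
```

```text
[[ 2.72000e-01 -9.28000e-01 -2.55000e-01  2.28014e+02]
 [-9.62000e-01 -2.63000e-01 -7.20000e-02 -5.32459e+02]
 [-1.00000e-03  2.65000e-01 -9.64000e-01  3.84854e+02]
 [ 0.00000e+00  0.00000e+00  0.00000e+00  1.00000e+00]] [[361.19083562   0.         284.84190071]
 [  0.         361.19083562 214.08413066]
 [  0.           0.           1.        ]]
[[ 1.     0.    -0.001]
 [ 0.001 -0.265  0.964]
 [ 0.    -0.964 -0.265]] [  -0.6245269  -151.85397624   74.36933306]
```

>>> carry_out(
  motion=[
    [1, [-0.32, 0, 0.34], -0.045],
    [1, [-0.32, 0, 0.34], 0.045],
    [1, [-0.32, 0, 0.34], 0],
    [1, [-0.32, 0, 0.34], 0],
    [1, [-0.32, 0, 0.34], 0],
    [1, [-0.32, 0, 0.34], 0],
    [1, [-0.32, 0, 0.34], 0],
    [1, [-0.32, 0, 0.34], 0],
  ],
)

```text
t: 1.55
position: [343.3, -228.3, 233.3]
eef_rot: [[0.272, 0.001, 0.962], [-0.962, -0.001, 0.272], [0.001, -1.0, 0.001]]
wrist_force: [0.9, 0.5, 0.2]
grip_width: 1.005
```

>>> carry_out(
  motion=[
    [1, [-0.32, 0, 0.34], 0],
    [1, [-0.32, 0, 0.34], 0],
    [1, [-0.32, 0, 0.34], 0],
    [1, [-0.32, 0, 0.34], 0],
    [1, [-0.32, 0, 0.34], 0],
    [1, [-0.32, 0, 0.34], 0],
    [1, [-0.32, 0, 0.34], 0],
    [1, [-0.32, 0, 0.34], 0],
  ],
)

```text
t: 2.35
position: [535.4, 92.4, 233.1]
eef_rot: [[0.273, 0.001, 0.962], [-0.962, -0.0, 0.273], [0.0, -1.0, 0.0]]
wrist_force: [0.8, -0.8, 0.4]
grip_width: 0.998
```

>>> carry_out(
  motion=[
    [1, [0, 0, 0], -0.047],
    [1, [0, 0, 0], -0.047],
    [1, [0, 0, 0], -0.047],
    [1, [0, 0, 0], -0.047],
    [1, [0, 0, 0], -0.047],
    [1, [0, 0, 0], -0.047],
    [1, [0, 0, 0], -0.047],
    [1, [0, 0, 0], 0],
  ],
)

```text
t: 3.15
position: [534.7, 90.5, 233.0]
eef_rot: [[0.966, 0.0, 0.259], [-0.259, -0.0, 0.966], [0.0, -1.0, -0.0]]
wrist_force: [0.1, -0.4, -0.2]
grip_width: 1.002
```

Run:
```python
from h import *
for n in ['scene','side','wrist']:
    p=shot(n,f'{n}1.png')
    o=robot.get_obs()
    # project fingertip corners
    t=o['position'];R=o['eef_rot']
    print(n,proj(p,[t+R@[0,19,0],t+R@[45,19,16],t+R@[-45,19,16],t+R@[45,19,-16],t+R@[-45,19,-16],t+R@[59,19,16],t+R@[-59,19,16],t+R@[59,19,-16],t+R@[-59,19,-16]]).round(1).tolist())
    for q in ['red_stop','blue_head','black_stop']:
        print(n,q,[(np.round(d['centre']).tolist(),round(d['confidence'],2)) for d in robot.find_in(q,p)])
print(robot.get_obs())
```

```text
scene [[271.9, 126.5], [293.0, 142.0], [272.5, 108.7], [271.3, 146.5], [252.7, 112.4], [296.6, 147.9], [269.7, 104.2], [274.5, 152.5], [250.2, 107.7]]
scene red_stop [([548.0, 91.0, 79.0], 0.94), ([712.0, -32.0, 74.0], 0.82), ([691.0, 56.0, 59.0], 0.74), ([691.0, 156.0, 84.0], 0.64)]
scene blue_head [([464.0, 47.0, 57.0], 0.87)]
scene black_stop [([576.0, 208.0, 74.0], 0.67)]
side [[307.8, 123.1], [272.3, 120.5], [333.3, 134.7], [285.1, 112.8], [344.4, 125.9], [263.7, 118.5], [343.6, 137.1], [276.6, 111.0], [354.4, 128.2]]
side red_stop [([673.0, 73.0, 58.0], 0.82), ([528.0, 107.0, 74.0], 0.71), ([673.0, 174.0, 81.0], 0.64), ([438.0, 77.0, 42.0], 0.6), ([690.0, -15.0, 78.0], 0.57)]
side blue_head [([440.0, 75.0, 42.0], 0.83)]
side black_stop [([556.0, 223.0, 74.0], 0.79)]
wrist [[285.9, 267.2], [375.5, 237.5], [196.3, 237.5], [371.2, 294.9], [200.6, 294.9], [403.0, 237.4], [168.8, 237.4], [397.4, 294.6], [174.4, 294.6]]
wrist red_stop [([682.0, -12.0, 54.0], 0.96), ([672.0, 164.0, 102.0], 0.82), ([541.0, 100.0, 76.0], 0.63), ([670.0, 67.0, 58.0], 0.58)]
wrist blue_head [([454.0, 66.0
[... 198 characters left out ...]
0, -1.02834735e-04,
        1.23460339e+00,  4.08182898e-01]), 'qd': array([ 0.0009826 ,  0.00039564,  0.00072243,  0.00052404, -0.00125953,
        0.0002506 ]), 'tau': array([-1.58849105e-05, -3.82396889e+01, -2.30429685e+01,  8.00507097e-02,
        2.94977704e-03,  2.39071283e-03]), 'position': array([534.71574936,  90.49465134, 232.90449219]), 'eef_rot': array([[ 9.65964780e-01, -8.87072916e-06,  2.58673625e-01],
       [-2.58673624e-01, -9.94378771e-05,  9.65964775e-01],
       [ 1.71531442e-05, -9.99999995e-01, -9.83481107e-05]]), 'wrist_force': array([-0.22277782, -0.01621246,  0.07839725]), 'ft_torque': array([-0.06952002, -0.04122842,  0.02899076]), 'grip_width': 0.998435296830733}
```

View pics/wrist1.png

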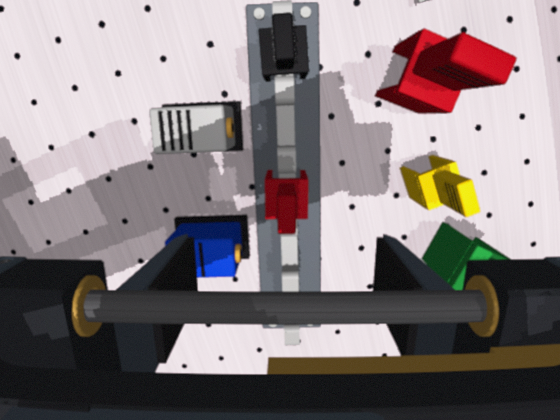

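View pics/scene1.png

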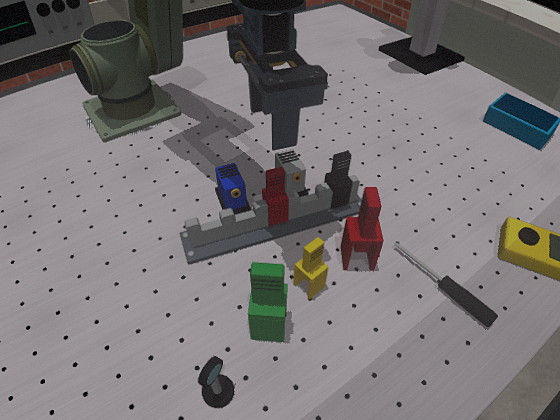

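View pics/side1.png

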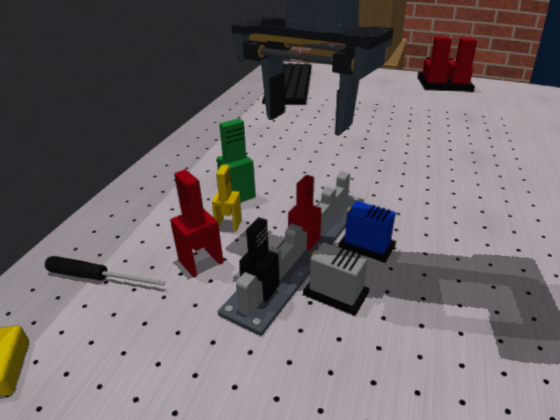

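In the wrist view, red is at (287,200), the rail runs near-vertical, the blue head is at (208,248) and black at (284,45). The fingertip projections match here (193,237), while the scene camera is about 4 px off. I'll fit the rail from the wrist view.

Run:
```python
import cv2
a=cv2.imread('pics/wrist1.png')[0:350,130:340]; 
cv2.imwrite('pics/w1a.png',cv2.resize(a[:150],None,fx=3.8,fy=3.8,interpolation=cv2.INTER_CUBIC))
cv2.imwrite('pics/w1b.png',cv2.resize(a[150:300],None,fx=3.8,fy=3.8,interpolation=cv2.INTER_CUBIC))
```

```text
(no output)
```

View pics/w1a.png

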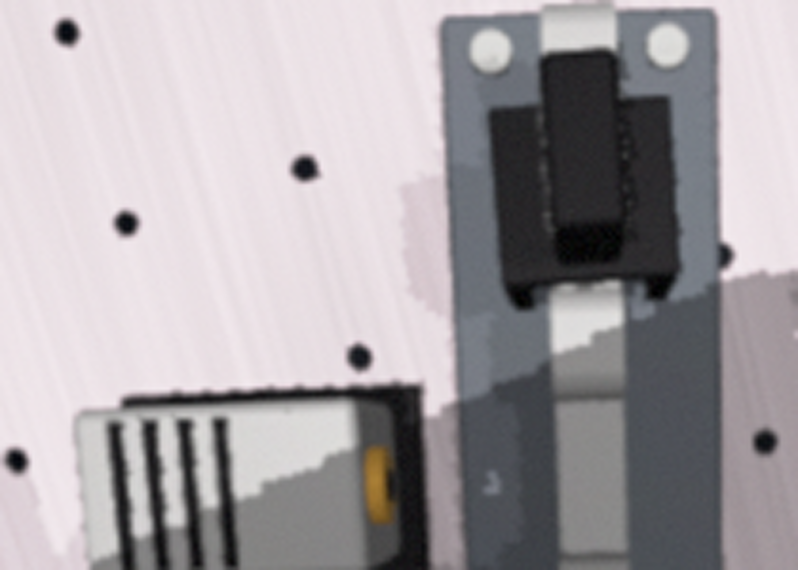

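View pics/w1b.png

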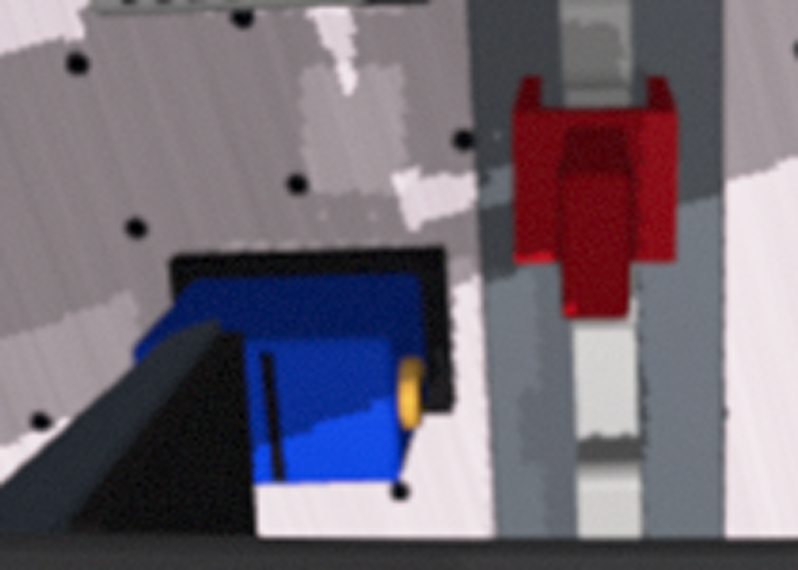

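```bash
cat > fit2.py <<'E'
from fit import *
b=[((562,172),(-7,15,130)),((632,172),(7,15,130)),((562,315),(-7,-15,130)),((629,317),(7,-15,130)),((515,108),(-19,18,78)),((675,108),(19,18,78)),((517,260),(-19,-18,78)),((674,260),(19,-18,78)),((390,338),B(33,20)),((400,482),B(33,-20))]
a=[((490,108),(-19,138,78)),((668,97),(19,138,78)),((508,280),(-19,102,78)),((678,270),(19,102,78)),((545,55),(-7,135,130)),((618,52),(7,135,130)),((555,228),(-7,105,130)),((622,224),(7,105,130)),((355,400),S(33,20))]
p=pickle.load(open('pics/wrist1.png.pkl','rb'))
uv=np.array([np.array(q)/3.8+[130,150] for q,_ in b]+[np.array(q)/3.8+[130,0] for q,_ in a]);X=[x for _,x in b+a]
for v0 in ([540,97,-.25],[540,97,-.25,0]):
    r=least_squares(lambda v:(proj(p,world(v,X))-uv).ravel(),v0,x_scale=[10,10,.1,10][:len(v0)],loss='soft_l1')
    print(r.x.round(3),(proj(p,world(r.x,X))-uv).round(1).tolist())
v=r.x if 0 else least_squares(lambda v:(proj(p,world(v,X))-uv).ravel(),[540,97,-.25],loss='soft_l1',x_scale=[10,10,.1]).x
# red only
Xr=X[:8];rr=least_squares(lambda v:(proj(p,world(v,Xr))-uv[:8]).ravel(),[540,97,-.25],x_scale=[10,10,.1]).x
print('red',rr.round(3))
o=robot.get_obs()
for nm,y in (('red',0),('tgt',-60)):
    w=world(v,[(0,y,115)])[0]; print(nm,w.round(1),'tool shift mm',(o['eef_rot'].T@(w-o['position'])).round(1))
E
python3 fit2.py
```

```text
[ 5.37341e+02  9.53790e+01 -2.40000e-01] [[-0.6, -1.3], [0.4, -1.7], [0.5, 0.6], [1.7, -0.3], [-1.1, -0.3], [1.1, -1.3], [-0.1, -0.0], [1.5, -0.9], [-1.1, 0.7], [-1.0, 2.3], [0.3, -0.6], [1.7, 1.2], [-2.9, 1.5], [-0.5, 3.1], [-1.1, -0.9], [1.3, -0.7], [-2.4, 1.6], [1.0, 2.2], [-0.2, -0.5]]
[ 5.37327e+02  9.53660e+01 -2.40000e-01 -3.47000e-01] [[-0.7, -1.4], [0.3, -1.8], [0.5, 0.5], [1.7, -0.5], [-1.1, -0.4], [1.0, -1.4], [-0.1, -0.1], [1.5, -1.0], [-1.0, 0.6], [-1.0, 2.2], [0.3, -0.5], [1.7, 1.3], [-2.9, 1.6], [-0.5, 3.2], [-1.1, -0.8], [1.2, -0.5], [-2.4, 1.7], [1.0, 2.3], [-0.1, -0.5]]
red [ 5.36876e+02  9.49060e+01 -2.64000e-01]
red [537.3  95.4 115. ] tool shift mm [  1.3 117.9   5.4]
tgt [523.1  37.1 115. ] tool shift mm [  2.6 117.9 -54.6]
```

Wrist fit: rail origin (537, 95), yaw ≈ -0.25, which falls between the scene and side fits. I'm descending on the fin.

>>> carry_out(
  motion=[
    [1, [0.013, 0.1, 0.054], 0],
    [1, [0, 0.35, 0], 0],
    [1, [0, 0.35, 0], 0],
    [1, [0, 0.25, 0], 0],
    [1, [0, 0.15, 0], 0],
    [1, [0, 0.07, 0], 0],
    [1, [0, 0, 0], 0],
  ],
)

```text
t: 4.45
position: [536.8, 95.5, 104.7]
eef_rot: [[0.966, -0.002, 0.258], [-0.258, -0.0, 0.966], [-0.002, -1.0, -0.001]]
wrist_force: [-0.9, 0.5, -0.7]
grip_width: 1.003
```

Run:
```python
from h import *
for n in ['wrist','side']: p=shot(n,f'{n}2.png')
print(robot.get_obs()['wrist_force'],robot.get_obs()['t'])
```

```text
[0.30763154 0.43255624 0.66208139] 4.55
```

View pics/wrist2.png

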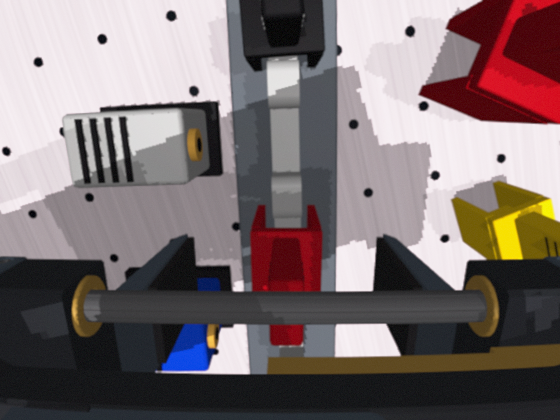

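View pics/side2.png

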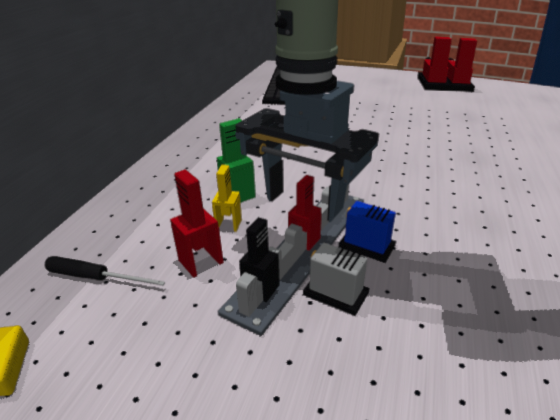

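Run:
```python
from h import *
p=pickle.load(open('pics/wrist2.png.pkl','rb'));o=robot.get_obs();t=o['position'];R=o['eef_rot']
print(proj(p,[t+R@[x,t[2]-130,y] for x in(-7,7) for y in (-15,15)]).round(1), 'bridge',proj(p,[t+R@[x,t[2]-78,y] for x in(-19,19) for y in (-18,18)]).round(1))
```

```text
[[271.4 344. ]
 [270.5 277. ]
 [305.7 344. ]
 [307.1 277.1]] bridge [[253.2 291. ]
 [251.5 228.3]
 [322.7 291.1]
 [324.7 228.4]]
```

The wrist view shows the fin's lower edge at row 345, columns 270–304, and the bridge edge at row 229. The predictions were 344, 271–306 and 228, so the gripper is centred within about 1 mm. Closing now.

>>> carry_out(
  motion=[
    [0, [0, 0, 0], 0],
    [0, [0, 0, 0], 0],
    [0, [0, 0, 0], 0],
    [0, [0, 0, 0], 0],
    [0, [0, 0, 0], 0],
    [0, [0, 0, 0], 0],
    [0, [0, 0, 0], 0],
    [0, [0, 0, 0], 0],
  ],
  grip_force=25,
)

```text
t: 5.35
position: [537.4, 95.4, 105.9]
eef_rot: [[0.966, 0.0, 0.258], [-0.258, -0.0, 0.966], [0.0, -1.0, -0.0]]
wrist_force: [0.2, 0.5, -1.3]
grip_width: 0.327
```

>>> carry_out(
  motion=[
    [0, [0, 0, 0], 0],
    [0, [0, 0, 0], 0],
    [0, [0, 0, 0], 0],
    [0, [0, 0, 0], 0],
  ],
)

```text
t: 5.75
position: [537.3, 95.4, 105.9]
eef_rot: [[0.966, -0.0, 0.258], [-0.258, -0.0, 0.966], [0.0, -1.0, -0.0]]
wrist_force: [-0.3, -0.3, 0.0]
grip_width: 0.152
```

The grip is closed on 14 mm (0.152). Lifting.

>>> carry_out(
  motion=[
    [0, [0, 0, 0], 0],
    [0, [0, -0.1, 0], 0],
    [0, [0, -0.15, 0], 0],
    [0, [0, -0.15, 0], 0],
    [0, [0, 0, 0], 0],
    [0, [0, 0, 0], 0],
  ],
)

```text
t: 6.35
position: [537.2, 95.3, 146.0]
eef_rot: [[0.966, 0.0, 0.258], [-0.258, -0.0, 0.966], [0.0, -1.0, -0.0]]
wrist_force: [-0.8, -0.2, -2.3]
grip_width: 0.148
```

Run:
```python
from h import *
for n in ['wrist','side']: p=shot(n,f'{n}3.png')
```

```text
(no output)
```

View pics/side3.png

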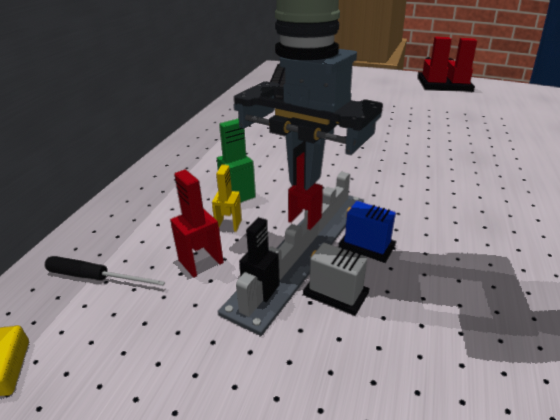

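View pics/wrist3.png

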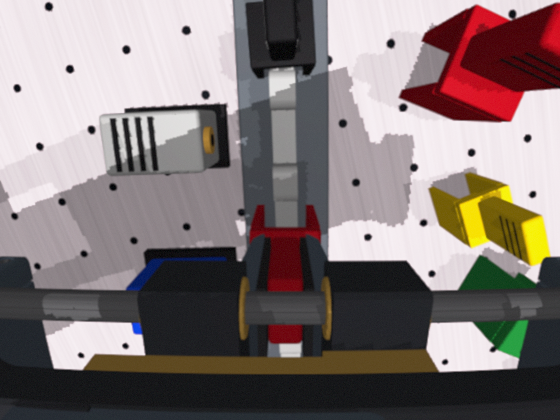

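Red is held and lifted, level, with black undisturbed. Shifting one notch (−60 mm along the tool's z) toward the blue head.

>>> carry_out(
  motion=[
    [0, [0.01, 0, -0.15], 0],
    [0, [0, 0, -0.2], 0],
    [0, [0, 0, -0.15], 0],
    [0, [0, 0, -0.1], 0],
    [0, [0, 0, 0], 0],
    [0, [0, 0, 0], 0],
  ],
)

```text
t: 7.05
position: [523.0, 37.0, 146.0]
eef_rot: [[0.966, 0.0, 0.259], [-0.259, 0.0, 0.966], [0.0, -1.0, 0.0]]
wrist_force: [0.3, -0.4, -2.1]
grip_width: 0.155
```

Run:
```python
from h import *
for n in ['wrist','side','scene']: p=shot(n,f'{n}4.png')
a=cv2.imread('pics/scene4.png')[120:270,170:375]; cv2.imwrite('pics/sc4z.png',cv2.resize(a,None,fx=3.9,fy=3.9,interpolation=cv2.INTER_CUBIC))
```

```text
(no output)
```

View pics/sc4z.png

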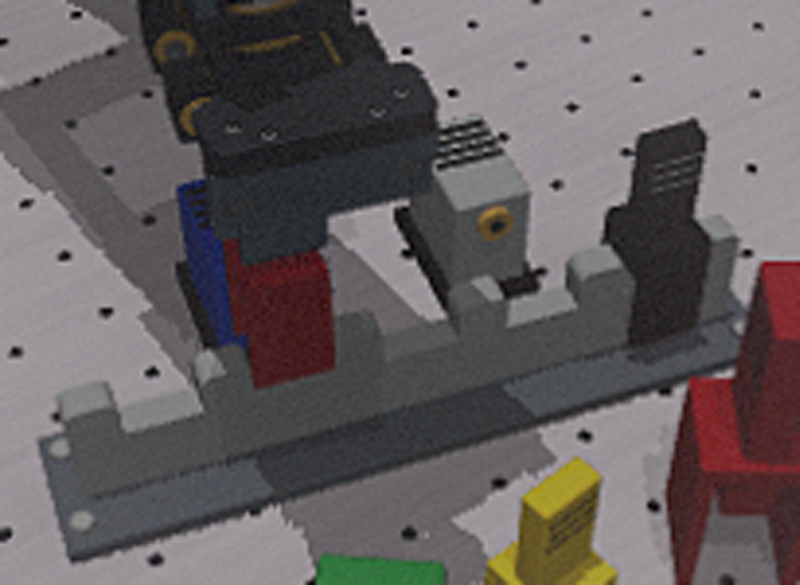

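View pics/wrist4.png

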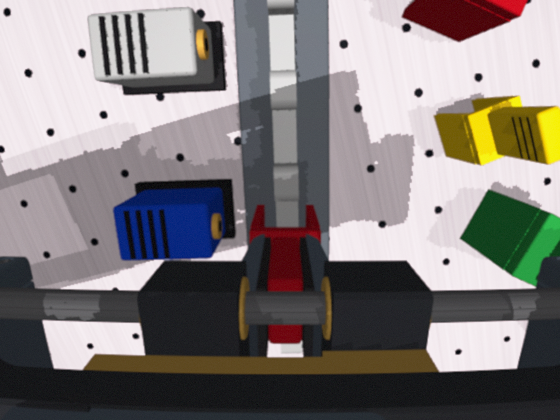

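The stop hangs above the notch between its two teeth (scene zoom 250–335), in front of the blue head, with the bar centred between the cheeks in the wrist view. Lowering.

>>> carry_out(
  motion=[
    [0, [0, 0.1, 0], 0],
    [0, [0, 0.1, 0], 0],
    [0, [0, 0.08, 0], 0],
    [0, [0, 0.05, 0], 0],
    [0, [0, 0.04, 0], 0],
    [0, [0, 0.02, 0], 0],
    [0, [0, 0, 0], 0],
    [0, [0, 0, 0], 0],
  ],
)

```text
t: 8.0
position: [523.1, 37.1, 107.2]
eef_rot: [[0.966, 0.001, 0.258], [-0.258, -0.0, 0.966], [0.001, -1.0, 0.0]]
wrist_force: [0.0, -0.1, -1.7]
grip_width: 0.154
```

>>> carry_out(
  motion=[
    [0, [0, 0.012, 0], 0],
    [0, [0, 0.006, 0], 0],
    [0, [0, 0, 0], 0],
  ],
)

```text
t: 8.3
position: [523.2, 37.2, 105.9]
eef_rot: [[0.966, 0.001, 0.258], [-0.258, -0.0, 0.966], [0.001, -1.0, 0.0]]
wrist_force: [-0.7, -0.7, 3.9]
grip_width: 0.15
```

Run:
```python
from h import *
for n in ['wrist','side','scene']: p=shot(n,f'{n}5.png')
a=cv2.imread('pics/scene5.png')[120:270,170:375]; cv2.imwrite('pics/sc5z.png',cv2.resize(a,None,fx=3.9,fy=3.9,interpolation=cv2.INTER_CUBIC))
```

```text
(no output)
```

View pics/sc5z.png

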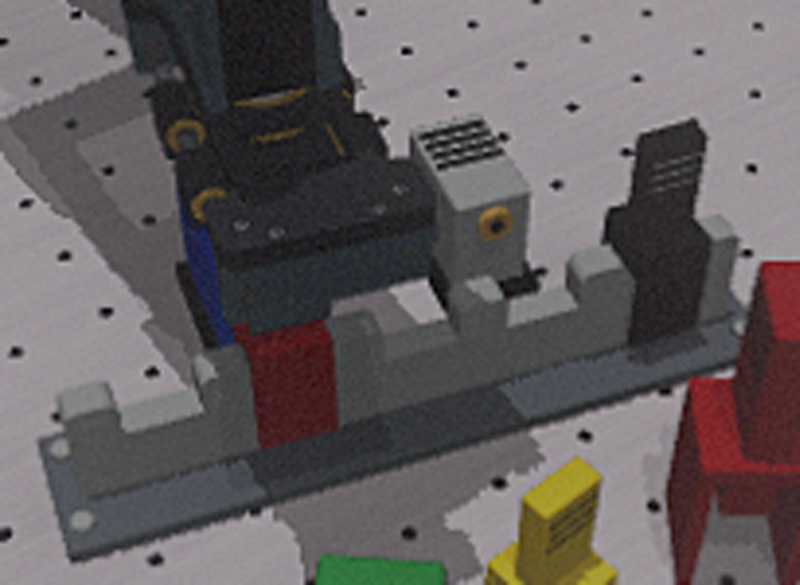

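It is seated: the TCP is at 105.9, the same height as at grasp, and the wrist force went from -1.7 to +3.9 N. The cheeks reach down as before. Releasing.

>>> carry_out(
  motion=[
    [1, [0, 0, 0], 0],
    [1, [0, 0, 0], 0],
    [1, [0, 0, 0], 0],
    [1, [0, 0, 0], 0],
    [1, [0, 0, 0], 0],
    [1, [0, 0, 0], 0],
    [1, [0, 0, 0], 0],
    [1, [0, 0, 0], 0],
  ],
)

```text
t: 9.25
position: [522.9, 37.1, 105.1]
eef_rot: [[0.966, 0.0, 0.258], [-0.258, -0.0, 0.966], [0.0, -1.0, -0.0]]
wrist_force: [0.0, -0.5, 0.3]
grip_width: 0.825
```

>>> carry_out(
  motion=[
    [1, [0, 0, 0], 0],
    [1, [0, -0.1, 0], 0],
    [1, [0, -0.3, 0], 0],
    [1, [0, -0.4, 0], 0],
    [1, [0, -0.4, 0], 0],
    [1, [0, -0.1, -0.3], 0],
    [1, [0, 0, -0.3], 0],
    [1, [0, 0, 0], 0],
  ],
)

```text
t: 10.05
position: [506.7, -23.1, 236.7]
eef_rot: [[0.965, 0.002, 0.261], [-0.261, -0.002, 0.965], [0.002, -1.0, -0.001]]
wrist_force: [0.1, 0.3, -0.6]
grip_width: 1.001
```

Run:
```python
from h import *
for n in ['wrist','side','scene']: p=shot(n,f'{n}6.png')
p=pickle.load(open('pics/wrist6.png.pkl','rb'))
from fit import world
v=[537.3,95.4,-.25]
print(proj(p,world(v,[(-7,-45,130),(7,-45,130),(-7,-75,130),(7,-75,130),(-19,-42,78),(19,-42,78),(-19,-78,78),(19,-78,78)])).round(1).tolist())
a=cv2.imread('pics/scene6.png')[120:270,170:375]; cv2.imwrite('pics/sc6z.png',cv2.resize(a,None,fx=3.9,fy=3.9,interpolation=cv2.INTER_CUBIC))
```

```text
[[274.2, 112.2], [294.4, 111.9], [275.1, 155.6], [294.7, 155.3], [261.4, 109.3], [307.1, 108.6], [262.6, 152.7], [307.1, 152.1]]
```

View pics/sc6z.png

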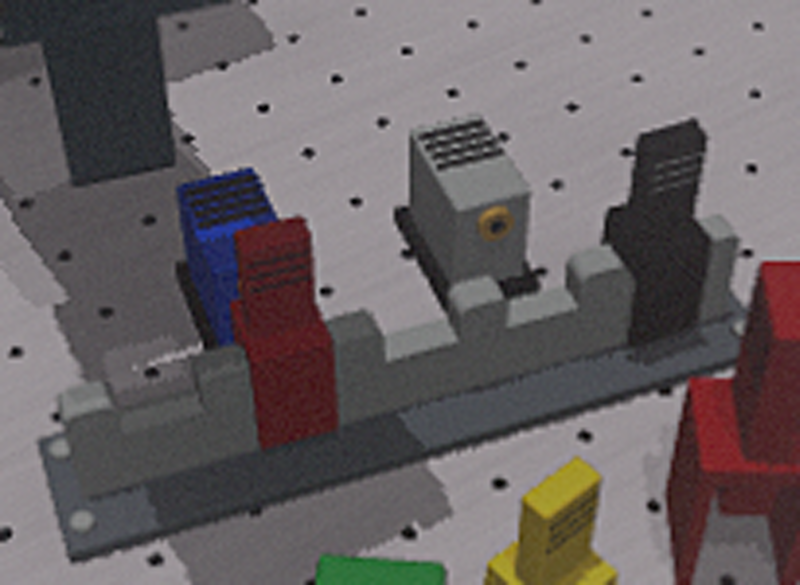

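View pics/side6.png

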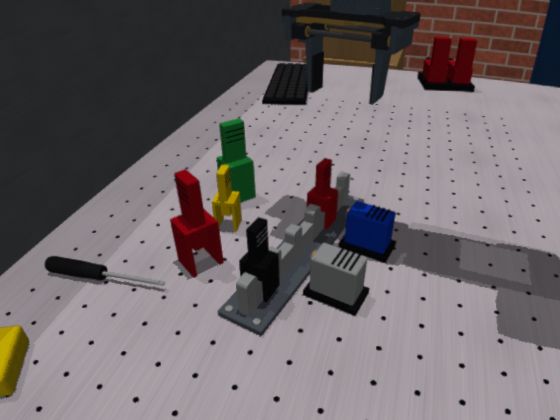

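View pics/wrist6.png

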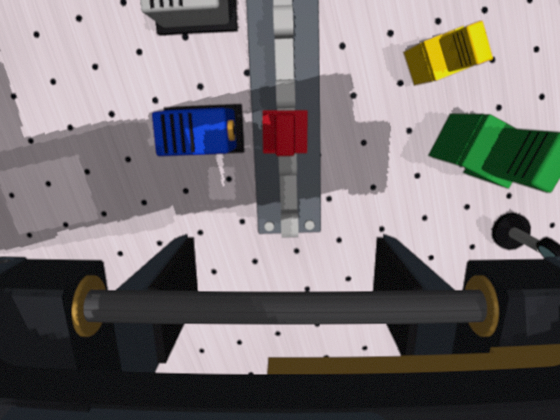

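The wrist view shows red upright in the notch facing the blue head, at columns 263–307 and rows 110–153 (predicted when seated: 261–307, 109–153). Black's pixels in the scene view haven't changed. Handing in.

```bash
python3 -c "
from cell import robot
print(robot.hand_in(), robot.get_obs()['wrist_force'])"
```

```text
the job is handed in; nothing more can be done
the job is handed in; nothing more can be done
```

I moved the red stop one notch along the rail, to y = −60 mm in front of the blue head. It is seated there and released, and the job was handed in at about 10 s. I gripped its fin at 25 N and lifted it 40 mm to clear the teeth.

**Last checks**
- **Seating:** the stop touched the notch floor at the same tool height as when I gripped it (105.9 mm). The wrist force went from −1.7 N to +3.9 N as it landed.
- **Position:** after release, the last wrist picture shows it upright, in line with the rail and within about 2 px (roughly 2 mm) of the predicted seated outline.
- **Black stop:** it looks the same in the scene picture as at the start.
- **Gripper:** it is open and well clear of everything.

**What disagreed:** before the grasp, the network's positions from the scene and side cameras differed by about 25 mm. My own fits from those two pictures differed by about 9 mm, and the scene camera's fingertip projections were about 4 px off. I used the wrist-camera fit instead, which matched the fingertips and the fin to about 1 mm.

The hand-in gave no verdict.

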